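# Put the tap-side things away in the lift-up locker

## Robot

A 7-joint arm with a two-finger parallel gripper is mounted at the origin on the work surface. World frame = base frame: x ahead of the robot, y to its left, z up, the work surface at z = 0. Lengths are in m, angles in rad, forces in N, time in s.
With the tool pointing down it reaches from about 0.425 to 0.925 m from the base axis. Payload 6.8 kg.
Tool frame: the origin (TCP) lies on the mounting face of the last link; the fingertips stand 173 mm ahead of it and the grasp point (between the pads) lies 155 mm ahead of it; z points along the fingers, y is the line along which they close (so a half turn about z gives the same grasp; the last joint's range is limited). The gripper opens to 85 mm and grips with 20 to 120 N. Pads are 22 mm wide; open, the fingers measure 114 mm over their backs; the gripper's body (76 mm by 85 mm) begins 54 mm behind the grasp point. The pads swing forward as they close: fully open they stand 13 mm farther back than shut.
Start: joints at [-1.243, 0.477, 0.022, 1.555, -0.011, 1.109, -0.083], TCP at [0.285, 0.612, 0.405] pointing down, gripper open.
Joint ranges: [-2.96, 2.96], [-0.34, 2.1], [-1.41, 1.46], [0.24, 2.44], [-1.37, 4.51], [0.17, 1.92], [-2.96, 2.96]. Speed limits (rad/s): [2.39, 2.39, 3.14, 3.14, 3.14, 3.14, 3.14].

## Interface

Orientations are given as a unit quaternion [w, x, y, z].
In Python, from station import bot gives the robot as it stands. The module is installed in compiled form; this text tells all that it offers.
- The arm moves only by the shell command python3 -m pendant 'ROWS' [FORCE]. ROWS is JSON, a list of rows, each a list of 5 numbers: the finger opening in m, from 0 to 0.0854, then the shift along the tool's x, y, z in m, then the turn about the tool's z in degrees. In form: [[jaw, x, y, z, yaw], ...]. A call has 1 to 12 rows; each row shifts and turns the commanded pose from where the row before left it, along the tool's axes as they then stand; what a row does not reach is not made up. A row lasts 1/12 s, in which the tool goes at most 41.7 mm and 7.16 degrees, less where a joint would pass 70% of its speed; a pose out of reach is approached as far as the arm can. A call with a gripper value outside its range is refused whole. The fingers move at their own pace and stop on an object; FORCE is the grip in N (left out, the last holds). Time passes only in rows, so rows that do not move let the fingers close. It gives the time, the measured TCP pose, the force, the opening and the grip force at its end, in the units of the state.
- bot.get_obs(): the state, without advancing time (a new reading comes with each control period).
- bot.read_camera(name): name is "scene" or "top" or "wrist"; returns (picture, depth): 400x640x3 uint8, blue, green, red; 400x640 float32, m along the optical axis (not along the pixel's ray), 0 where there is no reading.
- bot.camera_model(name): a dict with "intrinsics" (3x3 intrinsics, pixels), "R" (3x3) and "t" (3): a world point X has camera coordinates R X + t. Camera axes: x right, y down, z forward; pixel columns grow to the right and rows downward; lengths in m; the calibration is good to about 2 mm. The wrist camera is an equidistant fisheye: a pixel r from the principal point sees the ray r / f radians off the axis. A picture is of the moment at which its call begins: read the wrist's pose just before it. camera_model takes no time and is no camera call; for the wrist camera it gives the pose at the moment of the call.
- bot.hand_in(): hands the job in; it is judged then, once.
Trained networks look in the newest picture that a camera, given by its name, has taken for a name from the list of things; names that differ only in an ending like _2 or _b are one class to them, and where a whole thing is asked for, a point or a joint stands for the part that bears it (a point fixed in the world has none). Each returns a list of dicts, best first, with "score" (0 to 1); they miss things now and then, are a little off and sometimes report something else, mostly with a low value. They report only what shows in the picture. A call takes as long as a camera call. They do not tell look-alikes from the thing itself.
- bot.boxes_of(name, camera): "at" ([column, row] in pixels, amid what is visible of it).
- bot.trace(name, camera): "mask" (400x640 bool, what is visible of it) and "at" ([column, row] in pixels, amid what is visible of it).
- bot.pinpoint(name, camera): "at" ([column, row] in pixels: a listed point, or the origin of a listed thing).
The state is a dict: "t": time; "q": joint angles; "joint_vel": joint speeds; "joint_torque": joint torques, N m; "eef_pos": TCP position; "tool_rot": TCP orientation; "contact_force": force on the tool from outside, world axes, zero at the start; "torque": the same for the moment, N m; "gripper_width": opening from 0.0 (shut) to 1.0 (fully open); "grasp_force": force on a finger pad.
Only numpy, scipy, OpenCV 4.12 (cv2) and the standard library are available. Lean on these libraries where they do the work, as an engineer would, in place of code of your own. Each camera call takes 0.05 s, during which the arm holds its last target. There are 200 camera calls.

## Task

Put the spray nozzle, feed bottle, terracotta bell and seed tin (whichever of them are out) away in the wooden locker: lift its door until the stay holds it up by itself, stand the tall things (nozzle, bottle) on the deep black-matted side and the short ones (bell, tin) on the raised grey shelf side, all upright. Only then press the red tab to free the stay and let the door down until it is fully shut over them. Leave everything else on the ledge where it is.

Things in the scene. Friction and masses are not known exactly. Their poses are not given: they have to be found in the camera images.
- locker: fixed wooden locker, 175 mm deep (its x), 396 wide (its y); origin: centre of its underside. Front faces -x (the robot). Inside, two tiers side by side, centred 95 mm to either side along y (sides vary); inside x -80 to +77 mm, y -190 to +190. Walls: front 118 mm high, sides 122 (front) to 150 (back), back 164. A steel stay is outside its -y wall
- door (a joint): angle of the lift-up door about its hinge on the locker's back top edge, about the locker's +y: 0 shut (slopes 12 degrees down to the front). Raised past 1.90 and let go, it locks and rests on the stay at about 1.87 (95 degrees above level, leaning slightly back); stop at 1.97. 0.42 kg, 396 mm wide, 8 thick. Lightly sprung to shut, and damped: off the stay it comes down by itself in 4 to 10 s
- door_hinge (a point): point on the door's hinge axis, middle of its length, 170 mm above the ledge
- door_rail (a point): centre of the round steel rail (14 mm diameter, along the locker's y) at the door's free front edge, 168 mm from the hinge axis. Behind it is a hand slot 46 mm wide, 130 mm long, centred here: pinch the rail from above, one finger in the slot, one in front; it turns in the fingers. Shut: 135 mm above the ledge, 10 mm over the front wall; up: 340 mm
- stay (a joint): angle (rad) of the sprung steel stay: 0 at rest or locked under the door's pin, grows as its red tab is pressed down; frees the door from about 0.09 (8 mm down at the tab), stop at 0.3 (about 24 mm down). Pressing takes about 2 to 4 N; hold it down until the door has sunk below 1.6, then it may be let go
- stay_tab (a point): centre of the top face of the stay's red tab, 40 mm (locker x) by 44 mm (locker y) flat pad, about 130 mm above the ledge, outside the locker's -y wall near its front; press it straight down
- raised_top (a point): centre of the top of the raised grey shelf (short tier), 56 mm above the ledge, 150 mm deep (x) by 178 mm wide (y) between two 10 mm lips; about 80 mm clear under the shut door; axes parallel to the locker's
- deep_top (a point): centre of the black rubber mat on the deep floor (tall tier), 10 mm above the ledge, 150 mm deep (x) by 182 mm wide (y); about 120 mm clear under the shut door at the front, more at the back; axes parallel to the locker's
- nozzle: TALL steel spray nozzle standing upright, 112 mm tall; foot 54 mm diameter with an orange ring, barrel 30 mm diameter from 30 to 94 mm up, head 38 mm diameter on top; black squeeze lever on its -x side reaching 41 mm out, between 37 and 91 mm up (grip the barrel along its y, about 80 mm up). Origin at the centre of its underside, z up. 0.28 kg
- feed_bottle: TALL white plant-feed bottle, 112 mm tall, body 52 mm diameter to 64 mm up, then a shoulder to the green cap, 28 mm diameter from 83 to 112 mm up (grip there). Origin at the centre of its underside, z up. 0.2 kg
- bell: SHORT terracotta bell cloche, 70 mm tall, 58 mm diameter at the foot, dome to 40 mm up; on top a knob 26 mm diameter from 52 to 70 mm up (grip there). Origin at the centre of its underside, z up. 0.2 kg
- seed_tin: SHORT blue round seed tin, 70 mm tall, 58 mm diameter, lid top at 38 mm; wooden knob 24 mm diameter from 52 to 70 mm up (grip there). Origin at the centre of its underside, z up. 0.18 kg
- watering_can: bystander: small green watering can, 110 mm diameter, 157 mm high with handle, spout on its +x side; leave alone
- flower_pot: bystander: terracotta flower pot, 90 mm diameter, 78 mm tall; leave alone
- trowel: bystander: plastic hand trowel with orange handle, 260 mm long, lying; leave alone
- stake: bystander: wooden plant marker stake, 160 mm long, lying; leave alone
- coupling: bystander: brass hose coupling, 40 mm diameter, 42 mm tall; leave alone
- scrub_brush: bystander: flat brush with a wooden handle, lying; leave alone
- seed_pot: bystander: small black plastic pot, 66 mm diameter, 55 mm tall; leave alone
Things that resemble listed ones, but are neither listed nor needed, are in the scene too. What is shaped like the feed_bottle but purple is not meant.

How it is judged:
On the way, in this order (a step that is already met when the one before it is completed fails the run):
1. the door stands up on its locked stay by itself, let go (value of joint door above 1.82 rad and value of joint stay below 0.05 rad and contact force between the fingers and door below 0.3 N), for 0.3 s.
2. with the door still up, all the things stand on their right tiers, let go (value of joint door above 1.82 rad and x of nozzle in the frame of deep_top between -0.07 and 0.07 m and y of nozzle in the frame of deep_top between -0.085 and 0.085 m and z of nozzle in the frame of deep_top between -0.006 and 0.01 m and angle between each of nozzle, feed_bottle, bell, seed_tin's own z axis and vertical below 0.15 rad and x of feed_bottle in the frame of deep_top between -0.07 and 0.07 m and y of feed_bottle in the frame of deep_top between -0.085 and 0.085 m and z of feed_bottle in the frame of deep_top between -0.006 and 0.01 m and x of bell in the frame of raised_top between -0.07 and 0.07 m and y of bell in the frame of raised_top between -0.085 and 0.085 m and z of bell in the frame of raised_top between -0.006 and 0.01 m and x of seed_tin in the frame of raised_top between -0.07 and 0.07 m and y of seed_tin in the frame of raised_top between -0.085 and 0.085 m and z of seed_tin in the frame of raised_top between -0.006 and 0.01 m and contact force between the fingers and nozzle below 0.3 N and contact force between the fingers and feed_bottle below 0.3 N and contact force between the fingers and bell below 0.3 N and contact force between the fingers and seed_tin below 0.3 N), for 0.2 s.
3. the red tab is pressed and frees the stay while the door is still up (value of joint stay above 0.06 rad and value of joint door above 1.65 rad), for 0.05 s.
At the end, for the whole second after the job is handed in: Door shut within 0.05 rad, stay at rest; each thing present stands still and upright (0.15 rad) with its foot on its tier: nozzle and bottle on the deep mat, bell and tin on the raised shelf, centre within 70 mm (depth) and 85 mm (width) of the tier centre (value of joint each of door, stay below 0.05 rad and x of nozzle in the frame of deep_top between -0.07 and 0.07 m and y of nozzle in the frame of deep_top between -0.085 and 0.085 m and z of nozzle in the frame of deep_top between -0.006 and 0.01 m and angle between each of nozzle, feed_bottle, bell, seed_tin's own z axis and vertical below 0.15 rad and x of feed_bottle in the frame of deep_top between -0.07 and 0.07 m and y of feed_bottle in the frame of deep_top between -0.085 and 0.085 m and z of feed_bottle in the frame of deep_top between -0.006 and 0.01 m and x of bell in the frame of raised_top between -0.07 and 0.07 m and y of bell in the frame of raised_top between -0.085 and 0.085 m and z of bell in the frame of raised_top between -0.006 and 0.01 m and x of seed_tin in the frame of raised_top between -0.07 and 0.07 m and y of seed_tin in the frame of raised_top between -0.085 and 0.085 m and z of seed_tin in the frame of raised_top between -0.006 and 0.01 m and linear speed of each of nozzle, feed_bottle, bell, seed_tin below 0.03 m/s); the robot touches nothing.
It fails at once if another thing on the ledge is moved more than 40 mm (distance of any of watering_can, flower_pot, trowel, stake, coupling, scrub_brush, seed_pot from where it was at the start of the episode above 0.04 m).
Of nozzle, feed_bottle, bell, seed_tin only 3 to 4 are there at a start; the rules pass over those that are not, and their reading is None.
At some moment in a run one of bell, seed_tin may be knocked a few centimetres aside while the robot is not near it.
It also fails if it takes over 208 s, if anything falls off the work surface, if the arm or the gripper's body presses on something with over 40 N, if the wrist force passes 120 N, or if a joint passes its speed limit or range.

## Working session

There is one attempt and no reset: what is moved stays moved. The work goes in short steps, Python scripts to look and compute and a shell command to move; the robot and the scene stay as the last step left them, time stands still between calls to the robot, and variables do not carry over. Pictures are saved under pics/ and viewed, at most 14 in all, crops included, and the job is handed in when it is done.

```bash
ls; mkdir -p pics; cat > h.py <<'E'
import numpy as np, cv2
from station import bot
from scipy.spatial.transform import Rotation as Ro
def ray(cam,px,m=None):
    m=m or bot.camera_model(cam); K=np.array(m["intrinsics"]); R=np.array(m["R"]); t=np.array(m["t"])
    a=(px[0]-K[0,2])/K[0,0]; b=(px[1]-K[1,2])/K[1,1]
    if cam=="wrist":
        r=np.hypot(a,b); d=np.array([a/r*np.sin(r),b/r*np.sin(r),np.cos(r)]) if r>1e-9 else np.array([0,0,1.])
    else: d=np.array([a,b,1.])
    return -R.T@t, R.T@d
def at_z(cam,px,z,m=None):
    o,d=ray(cam,px,m); return o+d*(z-o[2])/d[2]
def at_depth(cam,px,D,m=None):
    o,d=ray(cam,px,m); c=int(round(px[0])); r=int(round(px[1]))
    w=D[max(r-1,0):r+2,max(c-1,0):c+2]; w=w[w>0]
    if len(w)==0: return None
    if cam=="wrist": d=d/ray_c(cam,px)
    return o+d*np.median(w)
def ray_c(cam,px):
    K=np.array(bot.camera_model(cam)["intrinsics"]); return np.cos(np.hypot((px[0]-K[0,2])/K[0,0],(px[1]-K[1,2])/K[1,1]))
def cloud(cam,D):
    m=bot.camera_model(cam);K=np.array(m["intrinsics"]);R=np.array(m["R"]);t=np.array(m["t"])
    v,u=np.mgrid[:400,:640]; a=(u-K[0,2])/K[0,0]; b=(v-K[1,2])/K[1,1]
    P=np.stack([a*D,b*D,D],-1)-t
    return P@R
def st():
    o=bot.get_obs(); R=Ro.from_quat(np.roll(o["tool_rot"],-1)).as_matrix()
    return o,R
E
cat > a.py <<'E'
from h import *
np.set_printoptions(precision=3,suppress=True)
o,R=st(); print(o["t"],o["eef_pos"],R)
for c in("scene","top"):
    I,D=bot.read_camera(c); cv2.imwrite(f"pics/{c}0.png",I); np.save(f"{c}0.npy",D)
    print(c,bot.camera_model(c)["t"])
    for n in("nozzle","feed_bottle","bell","seed_tin","door_rail","door_hinge","stay_tab","raised_top","deep_top","locker"):
        for r in bot.pinpoint(n,c)[:3]:
            z=dict(door_rail=.135,door_hinge=.17,stay_tab=.13,raised_top=.056,deep_top=.01).get(n,0)
            print(n,round(r["score"],2),np.round(r["at"]),at_z(c,r["at"],z), at_depth(c,r["at"],D))
E
python3 a.py
```

```text
pics
0.0 [0.285 0.612 0.404] [[-0.907  0.422 -0.001]
 [ 0.422  0.907 -0.002]
 [-0.    -0.002 -1.   ]]
scene [-0.11  -0.369  1.653]
nozzle 0.62 [194. 255.] [ 0.542 -0.397  0.   ] [ 0.558 -0.392  0.034]
feed_bottle 0.82 [223. 191.] [ 0.35  -0.274  0.   ] [ 0.375 -0.272  0.04 ]
feed_bottle 0.7 [188. 214.] [ 0.4   -0.394  0.   ] [ 0.432 -0.386  0.055]
feed_bottle 0.34 [265. 242.] [ 0.556 -0.186  0.   ] [ 0.574 -0.186  0.038]
bell 0.81 [266. 243.] [ 0.562 -0.184  0.   ] [ 0.577 -0.184  0.033]
seed_tin 0.76 [228. 214.] [ 0.436 -0.274  0.   ] [ 0.457 -0.272  0.037]
seed_tin 0.26 [300. 182.] [ 0.383 -0.031  0.   ] [ 0.462 -0.05   0.132]
door_rail 0.67 [379. 162.] [0.46  0.194 0.135] [0.462 0.192 0.138]
door_hinge 0.68 [400. 202.] [0.62  0.191 0.17 ] [0.623 0.189 0.176]
door_hinge 0.23 [300. 184.] [ 0.492 -0.055  0.17 ] [ 0.468 -0.05   0.13 ]
locker 0.6 [381. 208.] [0.543 0.188 0.   ] [0.627 0.133 0.178]
locker 0.46 [438. 139.] [0.343 0.466 0.   ] [0.373 0.441 0.047]
top [0.012 0.518 1.611]
nozzle 0.8 [432. 194.] [ 0.535 -0.387  0.   ] [ 0.533 -0.381  0.027]
feed_bottle 0.7 [440. 229.] [ 0.416 -0.407  0.   ] [ 0.416 -0.389  0.08 ]
feed_bottle 0.51 [401. 251.] [ 0.343 -0.275  0.   ] [ 0.346 -0.264  0.077]
bell 0.68 [375. 189.] [ 0.556 -0.192  0.   ] [ 0.552 -0.188  0.042]
seed_tin 0.73 [403. 218.] [ 0.454 -0.285  0.   ] [ 0.452 -0.275  0.066]
seed_tin 0.46 [260. 216.] [0.471 0.203 0.   ] [0.47  0.201 0.011]
door_rail 0.61 [260. 218.] [0.461 0.183 0.135] [0.461 0.183 0.138]
door_hinge 0.72 [256. 165.] [0.625 0.186 0.17 ] [0.624 0.185 0.177]
stay_tab 0.5 [337. 217.] [ 0.46  -0.061  0.13 ] [ 0.46  -0.061  0.129]
deep_top 0.59 [236. 198.] [0.535 0.283 0.01 ] [0.524 0.255 0.153]
deep_top 0.19 [403. 219.] [ 0.451 -0.283  0.01 ] [ 0.449 -0.275  0.066]
```

View pics/scene0.png

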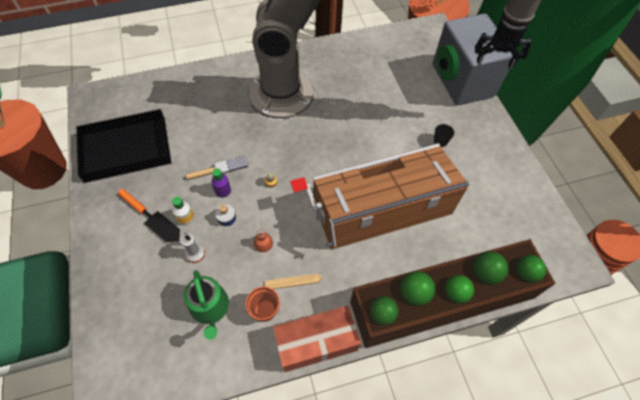

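View pics/top0.png

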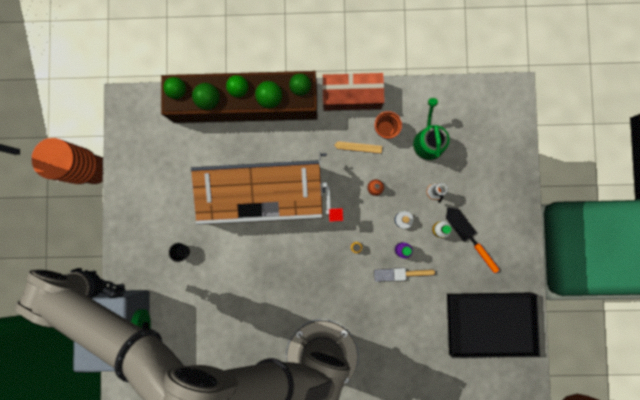

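Both pictures show all four things. In the scene view: nozzle (194,250), bell (263,241), and bottle candidates at white (182,210) and purple (221,182). The white one fits. The tin is at (227,214). Through the slot, black shows on the +y side and grey on the -y side. I'll crop to confirm and fit the locker frame.

```bash
cat > b.py <<'E'
from h import *
np.set_printoptions(precision=3,suppress=True)
S=cv2.imread("pics/scene0.png")[155:275,165:290]; T=cv2.imread("pics/top0.png")[170:290,340:465]
f=lambda x:cv2.resize(x,None,fx=3.1,fy=3.1,interpolation=cv2.INTER_CUBIC)
cv2.imwrite("pics/crop0.png",np.hstack([f(S),f(T)]))
for c in("scene","top"):
    D=np.load(f"{c}0.npy");P=cloud(c,D)
    m=(D>0)&(P[...,2]>.125)&(P[...,2]<.19)&(P[...,0]>.4)&(P[...,0]<.66)&(P[...,1]>-.02)&(P[...,1]<.4)
    Q=P[m]
    A=np.c_[Q[:,:2],np.ones(len(Q))];s=np.linalg.lstsq(A,Q[:,2],rcond=None)[0]
    print(c,len(Q),"slope dir",np.degrees(np.arctan2(s[1],s[0])),np.degrees(np.arctan(np.hypot(*s[:2]))))
    r=cv2.minAreaRect(Q[:,:2].astype(np.float32)*1000);print(r)
    # lines: nearest edges
    for lo in np.arange(.02,.38,.06):
        k=(Q[:,1]>lo)&(Q[:,1]<lo+.03); print(lo+.015,np.percentile(Q[k,0],[1,99]))
E
python3 b.py
```

```text
scene 7478 slope dir 3.273718899516169 7.858824925082599
((552.497314453125, 184.85928344726562), (202.92822265625, 409.90447998046875), 1.7564064264297485)
0.035 [0.461 0.636]
0.095 [0.46  0.636]
0.15499999999999997 [0.457 0.632]
0.21499999999999997 [0.454 0.63 ]
0.275 [0.454 0.63 ]
0.335 [0.452 0.626]
top 6810 slope dir 2.0179567838524566 12.563228594854007
((551.3812255859375, 184.0717315673828), (202.41485595703125, 405.7781677246094), 2.020071506500244)
0.035 [0.458 0.632]
0.095 [0.456 0.63 ]
0.15499999999999997 [0.454 0.629]
0.21499999999999997 [0.452 0.626]
0.275 [0.45  0.625]
0.335 [0.448 0.62 ]
```

View pics/crop0.png

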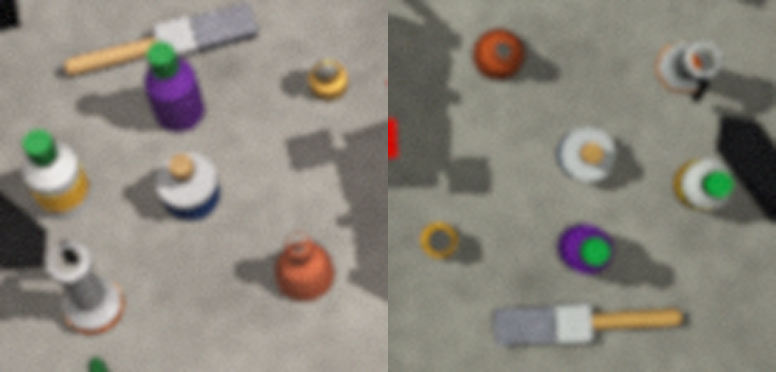

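The crop confirms each target. The bottle is white with a green cap at scene (182,205), not the purple decoy. The tin has a blue body, white lid and wooden knob at (227,213). The bell is at (263,241), and the nozzle at (192,250) has its lever pointing roughly toward -x. The locker yaw is about +2°. Now I'll turn the tool so it closes along locker x.

```bash
cat > go.py <<'E'
# usage: go.py x y z(grasp point) [az of tool y]: prints tool-frame shift & turn
import sys
from h import *
a=[float(v) for v in sys.argv[1:]]
o,R=st(); g=np.array(o["eef_pos"])+R[:,2]*.155
az=np.degrees(np.arctan2(R[1,1],R[0,1]))
print("grasp",np.round(g,4),"az",round(az,2),"w",round(o["gripper_width"],3),"F",np.round(o["contact_force"],1),"gf",round(o["grasp_force"],1),"t",round(o["t"],1),"q7",round(o["q"][6],2))
if len(a)>2: print("tool shift",np.round(R.T@(np.array(a[:3])-g),4))
if len(a)>3: print("turn",round(az-a[3],1))
E
python3 -m pendant '[[0.05,0,0,0,7],[0.05,0,0,0,7],[0.05,0,0,0,7],[0.05,0,0,0,7],[0.05,0,0,0,7],[0.05,0,0,0,7],[0.05,0,0,0,7],[0.05,0,0,0,7],[0.05,0,0,0,7],[0.05,0,0,0,0]]' 40; python3 go.py 0.461 0.183 0.25 2
```

```text
t: 1.93
eef_pos: [0.2847, 0.6121, 0.4047]
tool_rot: [0.0, 0.696, 0.718, -0.0]
contact_force: [-0.4, 0.1, -0.2]
gripper_width: 0.581
grasp_force: 0.0
grasp [0.2847 0.612  0.2497] az 1.81 w 0.581 F [-0.4  0.1 -0.2] gf 0.0 t 1.9 q7 -1.08
tool shift [-4.344e-01  1.627e-01 -3.000e-04]
turn -0.2
```

```bash
python3 -m pendant '[[0.05,-0.036,0.0135,0,0],[0.05,-0.036,0.0135,0,0],[0.05,-0.036,0.0135,0,0],[0.05,-0.036,0.0135,0,0],[0.05,-0.036,0.0135,0,0],[0.05,-0.036,0.0135,0,0],[0.05,-0.036,0.0135,0,0],[0.05,-0.036,0.0135,0,0],[0.05,-0.036,0.0135,0,0],[0.05,-0.036,0.0135,0,0],[0.05,-0.036,0.0135,0,0],[0.05,-0.036,0.0135,0,0]]'; cat > c.py <<'E'
from h import *
np.set_printoptions(precision=3,suppress=True)
m=bot.camera_model("wrist"); I,D=bot.read_camera("wrist"); cv2.imwrite("pics/w1.png",I)
for n,z in(("door_rail",.135),("door_hinge",.17),("stay_tab",.13)):
    for r in bot.pinpoint(n,"wrist")[:2]: print(n,round(r["score"],2),np.round(r["at"]),at_z("wrist",r["at"],z,m))
E
python3 c.py; python3 go.py 0.461 0.183 0.137 2
```

```text
t: 2.93
eef_pos: [0.4625, 0.1841, 0.4051]
tool_rot: [0.0, 0.693, 0.721, 0.0]
contact_force: [0.3, 0.1, 0.9]
gripper_width: 0.586
grasp_force: 0.0
door_rail 0.95 [309. 195.] [0.458 0.188 0.135]
door_rail 0.64 [378. 167.] [0.513 0.214 0.135]
door_hinge 0.72 [514. 213.] [0.626 0.19  0.17 ]
grasp [0.4626 0.185  0.25  ] az 2.04 w 0.587 F [-0.9 -0.   0.1] gf 0.0 t 3.1 q7 -0.36
tool shift [-0.002  -0.0017  0.113 ]
turn 0.0
```

View pics/w1.png

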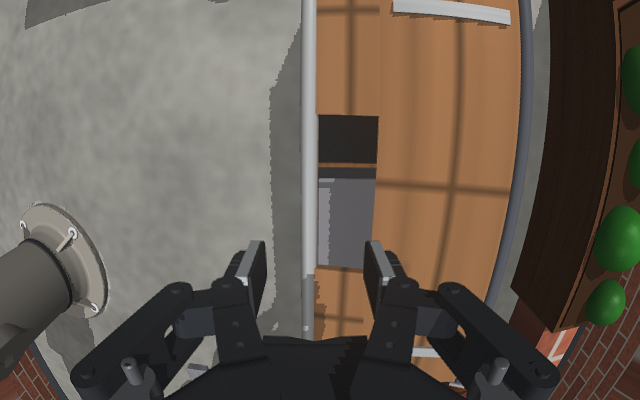

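The rail is at (309,195), between the fingers. The slot spans rows 115–268, with black (+y) and grey (-y) seen through it. I'll descend and pinch.

```bash
python3 -m pendant '[[0.05,-0.001,-0.003,0.02,0],[0.05,0,0,0.02,0],[0.05,0,0,0.02,0],[0.05,0,0,0.02,0],[0.05,0,0,0.02,0],[0.05,0,0,0.01,0],[0,0,0,0,0],[0,0,0,0,0],[0,0,0,0,0],[0,0,0,0,0],[0,0,0,0,0],[0,0,0,0,0]]' 40;  python3 go.py 0.461 0.183 0.137 2
```

```text
t: 4.13
eef_pos: [0.4583, 0.1854, 0.2952]
tool_rot: [-0.001, 0.694, 0.72, -0.0]
contact_force: [-4.4, 1.8, -0.8]
gripper_width: 0.145
grasp_force: 39.0
grasp [0.458  0.1855 0.1402] az 2.09 w 0.145 F [-4.4  1.8 -0.8] gf 39.0 t 4.1 q7 -0.27
tool shift [-0.0026  0.0029  0.0032]
turn 0.1
```

```bash
python3 -m pendant '[[0,0,-0.0012,-0.0089,0],[0,0,-0.0012,-0.0089,0],[0,0,-0.0012,-0.0089,0],[0,0,0.0003,-0.009,0],[0,0,0.0003,-0.009,0],[0,0,0.0003,-0.009,0],[0,0,0.0017,-0.0088,0],[0,0,0.0017,-0.0088,0],[0,0,0.0017,-0.0088,0],[0,0,0.0031,-0.0084,0],[0,0,0.0031,-0.0084,0],[0,0,0.0031,-0.0084,0]]';  python3 go.py
```

```text
t: 5.13
eef_pos: [0.4678, 0.1858, 0.3999]
tool_rot: [-0.003, 0.694, 0.72, -0.003]
contact_force: [-13.0, 3.3, -1.2]
gripper_width: 0.141
grasp_force: 39.2
grasp [0.4664 0.1858 0.2449] az 2.11 w 0.141 F [-13.    3.3  -1.2] gf 39.2 t 5.1 q7 -0.35
```

```bash
python3 -m pendant '[[0,0,0.0044,-0.0078,0],[0,0,0.0044,-0.0078,0],[0,0,0.0044,-0.0078,0],[0,0,0.0056,-0.007,0],[0,0,0.0056,-0.007,0],[0,0,0.0056,-0.007,0],[0,0,0.0067,-0.006,0],[0,0,0.0067,-0.006,0],[0,0,0.0067,-0.006,0],[0,0,0.0076,-0.0049,0],[0,0,0.0076,-0.0049,0],[0,0,0.0076,-0.0049,0]]';  python3 go.py
```

```text
t: 6.13
eef_pos: [0.5404, 0.1877, 0.4831]
tool_rot: [-0.005, 0.694, 0.72, -0.002]
contact_force: [-23.3, -1.7, 33.7]
gripper_width: 0.144
grasp_force: 42.1
grasp [0.5389 0.1884 0.3281] az 2.12 w 0.144 F [-23.3  -1.7  33.7] gf 42.1 t 6.1 q7 -0.27
```

```bash
python3 -m pendant '[[0,0,0.0083,-0.0055,0],[0,0,0.0083,-0.005,0],[0,0,0.0083,-0.0045,0],[0,0,0.0086,-0.0022,0],[0,0,0.0086,-0.0022,0],[0,0,0.0086,-0.0022,0]]' 35;  python3 go.py
```

```text
t: 6.63
eef_pos: [0.5939, 0.1897, 0.5022]
tool_rot: [-0.001, 0.694, 0.72, 0.001]
contact_force: [-7.5, -0.5, 7.8]
gripper_width: 0.145
grasp_force: 39.8
grasp [0.594  0.1901 0.3472] az 2.06 w 0.145 F [-7.5 -0.5  7.8] gf 39.8 t 6.6 q7 -0.22
```

```bash
python3 -m pendant '[[0,0,0.0091,-0.001,0],[0,0,0.0091,-0.001,0],[0,0,0.0091,-0.001,0],[0,0,0.0091,0.0007,0],[0,0,0.0091,0.0007,0],[0,0,0.0091,0.0007,0],[0,0,0,0,0],[0,0,0,0,0]]' 35;  python3 go.py
```

```text
t: 7.3
eef_pos: [0.6496, 0.1916, 0.5025]
tool_rot: [0.001, 0.694, 0.72, 0.002]
contact_force: [-0.2, 2.2, 4.9]
gripper_width: 0.142
grasp_force: 39.4
grasp [0.6503 0.1918 0.3475] az 2.03 w 0.142 F [-0.2  2.2  4.9] gf 39.4 t 7.3 q7 -0.17
```

```bash
python3 -m pendant '[[0,0,0.002,0,0],[0,0,0,0,0],[0.065,0,0,0,0],[0.065,0,0,0,0],[0.065,0,0,0,0],[0.065,0,0,0,0],[0.065,0,0,-0.02,0],[0.065,0,0,-0.03,0],[0.065,0,0,-0.03,0],[0.065,0,-0.03,0,0],[0.065,0,-0.04,0,0],[0.065,0,-0.04,0,0]]'; cat > d.py <<'E'
from h import *
np.set_printoptions(precision=3,suppress=True)
for c in("scene","top"):
    I,D=bot.read_camera(c); cv2.imwrite(f"pics/{c}1.png",I); np.save(f"{c}1.npy",D)
    for n in("nozzle","feed_bottle","bell","seed_tin","door_rail","stay_tab","raised_top","deep_top"):
        for r in bot.pinpoint(n,c)[:2]:
            z=dict(door_rail=.34,stay_tab=.13,raised_top=.056,deep_top=.01).get(n,0)
            print(c,n,round(r["score"],2),np.round(r["at"]),at_z(c,r["at"],z), at_depth(c,r["at"],D))
E
python3 d.py; python3 go.py
```

```text
t: 8.3
eef_pos: [0.5403, 0.1873, 0.5793]
tool_rot: [0.001, 0.695, 0.719, -0.0]
contact_force: [0.5, 1.0, -0.2]
gripper_width: 0.763
grasp_force: 0.0
scene nozzle 0.61 [194. 252.] [ 0.533 -0.396  0.   ] [ 0.556 -0.388  0.047]
scene nozzle 0.4 [186. 217.] [ 0.409 -0.402  0.   ] [ 0.437 -0.395  0.049]
scene feed_bottle 0.97 [190. 218.] [ 0.419 -0.39   0.   ] [ 0.435 -0.386  0.029]
scene feed_bottle 0.76 [225. 193.] [ 0.359 -0.27   0.   ] [ 0.372 -0.269  0.021]
scene bell 0.63 [262. 243.] [ 0.56  -0.194  0.   ] [ 0.576 -0.195  0.036]
scene seed_tin 0.91 [227. 217.] [ 0.444 -0.279 -0.   ] [ 0.466 -0.277  0.039]
scene door_rail 0.66 [419. 171.] [0.633 0.201 0.34 ] [0.635 0.199 0.344]
scene door_rail 0.5 [300. 182.] [ 0.587 -0.077  0.34 ] [ 0.461 -0.047  0.131]
scene stay_tab 0.71 [298. 181.] [ 0.458 -0.053  0.13 ] [ 0.458 -0.053  0.13 ]
scene stay_tab 0.56 [293. 280.] [ 0.742 -0.142  0.13 ] [ 0.699 -0.135  0.008]
scene raised_top 0.44 [301. 182.] [ 0.418 -0.036  0.056] [ 0.462 -0.047  0.131]
scene raised_top 0.3 [195. 252.] [ 0.559 -0.382  0.056] [ 0.554 -0.384  0.046]
top nozzle 0.67 [435. 192.] [ 0.541 -0.396  0.   ] [ 0.536 -0.381  0.069]
top nozzle 0.18 [404. 220.] [ 0.45  -0.287  0.   ] [ 0.449 -0.277  0.068]
top feed_bottle 0.72 [400. 250.] [ 0.346 -0.273  0.   ] [ 0.349 -0.263  0.073]
top feed_bottle 0.63 [440. 227.] [ 0.423 -0.408  0.   ] [ 0.422 -0.391  0.076]
top bell 0.65 [376. 187.] [ 0.564 -0.195  0.   ] [ 0.563 -0.195  0.002]
top seed_tin 0.55 [404. 221.] [ 0.444 -0.288  0.   ] [ 0.443 -0.278  0.067]
top door_rail 0.57 [247. 148.] [0.648 0.185 0.34 ] [0.709 0.244 0.002]
top stay_tab 0.65 [338. 217.] [ 0.459 -0.062  0.13 ] [ 0.459 -0.062  0.131]
top raised_top 0.56 [288. 190.] [0.555 0.099 0.056] [0.555 0.098 0.058]
top deep_top 0.94 [237. 197.] [0.539 0.278 0.01 ] [0.48  0.129 0.775]
grasp [0.5411 0.1877 0.4246] az 2.02 w 0.764 F [-1.5  0.6  1.1] gf 0.0 t 9.2 q7 -0.31
```

View pics/scene1.png

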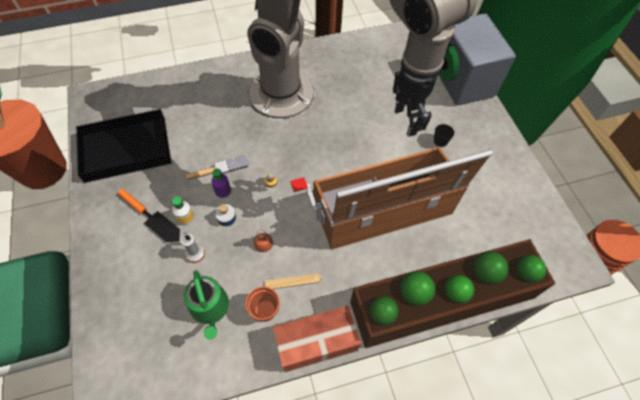

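The door stands up on its stay, with the rail at (415,172) in the scene view. Now the nozzle: I'll move above it and look with the wrist camera.

```bash
python3 -m pendant '[[0.065,-0.040,-0.0015,0,0],[0.065,-0.040,-0.0015,0,0],[0.065,-0.040,-0.0015,0,0],[0.065,-0.040,-0.0015,0,0],[0.065,-0.040,-0.0015,0,0],[0.065,-0.040,-0.0015,0,0],[0.065,-0.040,-0.0015,0,0],[0.065,-0.040,-0.0015,0,0],[0.065,-0.040,-0.0015,0,0],[0.065,-0.040,-0.0015,0.01,0],[0.065,-0.035,-0.0015,0.02,0],[0.065,-0.035,-0.0015,0.02,0]]'; python3 -m pendant '[[0.065,-0.035,-0.001,0.02,0],[0.065,-0.035,-0.001,0.02,0],[0.065,-0.035,-0.001,0.03,0],[0.065,0,0,0,7],[0.065,0,0,0,7],[0.065,0,0,0,7],[0.065,0,0,0,7],[0.065,0,0,0,7],[0.065,0,0,0,7],[0.065,0,0,0,7],[0.065,0,0,0,7],[0.065,0,0,0,7]]'; cat > w.py <<'E'
from h import *
import sys
np.set_printoptions(precision=3,suppress=True)
m=bot.camera_model("wrist"); I,D=bot.read_camera("wrist"); cv2.imwrite(f"pics/{sys.argv[1]}.png",I); np.save(f"w.npy",D)
for n in sys.argv[2:]:
    for r in bot.pinpoint(n,"wrist")[:3]: print(n,round(r["score"],2),np.round(r["at"]),at_z("wrist",r["at"],0,m))
    for r in bot.trace(n,"wrist")[:2]:
        M=r["mask"]; v,u=np.nonzero(M&(D>0))
        if len(v)==0: continue
        P=np.array([o+d/ (m_:=1)*0 for o,d in [ray("wrist",(0,0),m)]])
        K=np.array(m["intrinsics"]);a=(u-K[0,2])/K[0,0];b=(v-K[1,2])/K[1,1];rr=np.hypot(a,b)+1e-9
        d=np.stack([a/rr*np.tan(rr),b/rr*np.tan(rr),np.ones_like(rr)],-1)*D[v,u][:,None]
        P=(d-np.array(m["t"]))@np.array(m["R"])
        zt=np.percentile(P[:,2],97); k=P[:,2]>zt-.012
        q=P[k]; print(" trace",round(r["score"],2),"ztop",zt,"top mid xy",(np.percentile(q[:,:2],2,0)+np.percentile(q[:,:2],98,0))/2,"ext",np.ptp(q[:,:2],axis=0),"z bands:")
        for lo,hi in((.005,.03),(.04,.07),(.07,.09)):
            k=(P[:,2]>lo)&(P[:,2]<hi)
            if k.sum()>10: print("   ",lo,np.percentile(P[k,:2],2,0),np.percentile(P[k,:2],98,0))
E
python3 w.py w2 nozzle; python3 go.py .54 -.388 .25 -75
```

```text
t: 10.2
eef_pos: [0.5394, -0.2848, 0.5298]
tool_rot: [0.001, 0.695, 0.719, 0.001]
contact_force: [1.0, 0.5, 0.1]
gripper_width: 0.761
grasp_force: 0.0
t: 11.2
eef_pos: [0.5406, -0.3841, 0.4625]
tool_rot: [-0.0, 0.969, 0.248, 0.0]
contact_force: [0.3, -0.2, -0.2]
gripper_width: 0.762
grasp_force: 0.0
nozzle 0.86 [320. 157.] [ 0.546 -0.388  0.   ]
 trace 0.58 ztop 0.11277481815632091 top mid xy [ 0.543 -0.39 ] ext [0.038 0.037] z bands:
    0.005 [ 0.519 -0.414] [ 0.568 -0.365]
    0.04 [ 0.529 -0.395] [ 0.558 -0.375]
    0.07 [ 0.514 -0.398] [ 0.557 -0.376]
grasp [ 0.5406 -0.384   0.3072] az -60.77 w 0.759 F [ 0.6 -0.8 -0.7] gf 0.0 t 11.3 q7 -0.1
tool shift [-0.0024  0.0032  0.0572]
turn 14.2
```

View pics/w2.png

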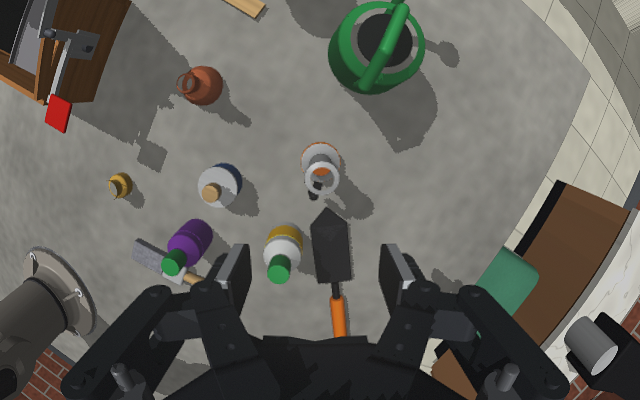

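The nozzle is at (320,170), with its lever toward (314,193), which puts its azimuth near 194°. I'll turn another 14° and descend around the barrel.

```bash
python3 -m pendant '[[0.06,0,0,0,7],[0.06,0,0,0,7],[0.06,0.0014,0.006,0.03,0],[0.06,0,0,0.03,0],[0.06,0,0,0.03,0],[0.06,0,0,0.03,0],[0.06,0,0,0.03,0],[0.06,0,0,0.03,0],[0.06,0,0,0.025,0],[0.06,0,0,0.02,0],[0.06,0,0,0,0],[0.06,0,0,0,0]]'; python3 go.py .5435 -.3895 .080 -75
```

```text
t: 12.35
eef_pos: [0.5432, -0.3896, 0.237]
tool_rot: [-0.001, 0.991, 0.132, -0.001]
contact_force: [-0.2, -0.5, 1.2]
gripper_width: 0.699
grasp_force: 0.0
grasp [ 0.543  -0.3894  0.082 ] az -74.83 w 0.699 F [-0.2 -0.5  1.2] gf 0.0 t 12.3 q7 -0.15
tool shift [0.0005 0.0002 0.002 ]
turn 0.2
```

```bash
python3 -m pendant '[[0.0,0,0,0,0],[0,0,0,0,0],[0,0,0,0,0],[0,0,0,0,0],[0,0,0,-0.01,0],[0,0,0,-0.03,0],[0,0,0,-0.04,0],[0,0,0,-0.04,0],[0,0,0,-0.04,0],[0,0,0,-0.04,0],[0,0,0,-0.04,0],[0,0,0,-0.02,0]]' 50; python3 go.py .535 .31 .34 -75
```

```text
t: 13.35
eef_pos: [0.5425, -0.3904, 0.5034]
tool_rot: [0.002, 0.991, 0.131, 0.002]
contact_force: [1.2, -0.8, -1.8]
gripper_width: 0.42
grasp_force: 50.4
grasp [ 0.5432 -0.3909  0.3484] az -75.0 w 0.42 F [ 1.2 -0.8 -1.8] gf 50.4 t 13.3 q7 -0.32
tool shift [ 0.1735 -0.6791  0.0061]
turn 0.0
```

```bash
python3 -m pendant '[[0,0.0093,-0.0382,0,0],[0,0.0093,-0.0382,0,0],[0,0.0093,-0.0382,0,0],[0,0.0093,-0.0382,0,0],[0,0.0093,-0.0382,0,0],[0,0.0093,-0.0382,0,0],[0,0.0093,-0.0382,0,0],[0,0.0093,-0.0382,0,0],[0,0.0093,-0.0382,0,0],[0,0.0093,-0.0382,0,0],[0,0.0093,-0.0382,0,0],[0,0.0093,-0.0382,0,0]]'; python3 -m pendant '[[0,0.0093,-0.0382,0,0],[0,0.0093,-0.0382,0,0],[0,0.0093,-0.0382,0,0],[0,0.0093,-0.0382,0,0],[0,0.0093,-0.0382,0,0],[0,0.0093,-0.0382,0,0],[0,0,0,0,0],[0,0,0,0,0]]'; python3 w.py w3 deep_top raised_top; python3 go.py .528 .316 .095 -75
```

```text
t: 14.35
eef_pos: [0.5312, 0.0835, 0.4978]
tool_rot: [-0.001, 0.991, 0.131, -0.0]
contact_force: [1.2, -0.9, -1.9]
gripper_width: 0.418
grasp_force: 50.8
t: 15.02
eef_pos: [0.5255, 0.3212, 0.4969]
tool_rot: [0.001, 0.991, 0.134, -0.001]
contact_force: [-0.0, -1.2, -1.2]
gripper_width: 0.418
grasp_force: 50.9
deep_top 0.9 [342. 154.] [0.538 0.282 0.   ]
 trace 0.69 ztop 0.01226599097796161 top mid xy [0.541 0.286] ext [0.156 0.189] z bands:
    0.005 [0.472 0.199] [0.611 0.374]
 trace 0.56 ztop 0.13191876458615376 top mid xy [ 0.482 -0.048] ext [0.077 0.054] z bands:
raised_top 0.87 [466. 195.] [0.533 0.055 0.   ]
 trace 0.75 ztop 0.06624839581988967 top mid xy [0.545 0.098] ext [0.156 0.192] z bands:
    0.005 [0.471 0.186] [0.615 0.192]
    0.04 [0.473 0.006] [0.616 0.19 ]
 trace 0.26 ztop 0.34537150572126796 top mid xy [0.632 0.267] ext [0.022 0.278] z bands:
    0.005 [0.456 0.004] [0.625 0.383]
    0.04 [ 0.456 -0.001] [0.623 0.383]
    0.07 [ 0.456 -0.002] [0.618 0.383]
grasp [0.5268 0.3161 0.3429] az -75.12 w 0.421 F [ 0.5 -0.9 -3.2] gf 50.9 t 15.3 q7 -1.4
tool shift [0.0011 0.0005 0.2479]
turn -0.1
```

View pics/w3.png

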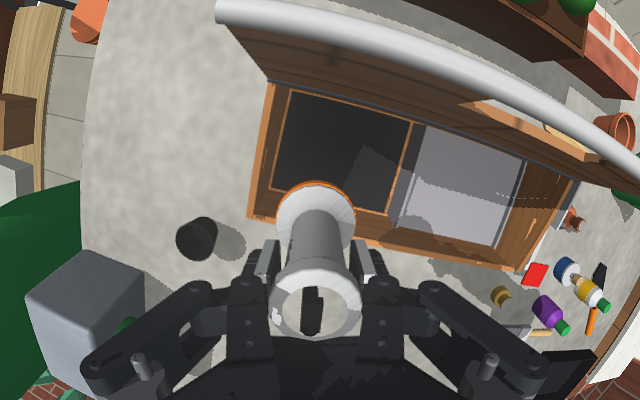

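The nozzle hangs upright at (315,240) over the black mat, whose centre is near (342,154). I'll lower it.

```bash
python3 -m pendant '[[0,0,0,0.035,0],[0,0,0,0.035,0],[0,0,0,0.035,0],[0,0,0,0.035,0],[0,0,0,0.03,0],[0,0,0,0.03,0],[0,0,0,0.02,0],[0,0,0,0.015,0],[0,0,0,0.01,0],[0,0,0,0.002,0],[0,0,0,0,0]]'; python3 go.py .528 .316 .092 -75
```

```text
t: 16.18
eef_pos: [0.5271, 0.3175, 0.251]
tool_rot: [-0.0, 0.991, 0.13, 0.0]
contact_force: [0.3, -0.6, -2.2]
gripper_width: 0.416
grasp_force: 51.0
grasp [0.5272 0.3176 0.096 ] az -75.0 w 0.416 F [ 0.3 -0.6 -2.2] gf 51.0 t 16.2 q7 -1.21
tool shift [0.0004 0.0017 0.004 ]
turn -0.0
```

```bash
python3 -m pendant '[[0,0,0,0.0025,0],[0,0,0,0.0015,0],[0,0,0,0.001,0],[0,0,0,0,0]]'; python3 go.py
```

```text
t: 16.52
eef_pos: [0.5285, 0.3177, 0.2496]
tool_rot: [-0.001, 0.991, 0.131, 0.003]
contact_force: [-4.8, -0.0, 16.9]
gripper_width: 0.417
grasp_force: 50.2
grasp [0.5292 0.3182 0.0946] az -75.0 w 0.417 F [-4.8 -0.  16.9] gf 50.2 t 16.5 q7 -1.2
```

```bash
python3 -m pendant '[[0,0,0,-0.002,0],[0.056,0,0,0,0],[0.056,0,0,0,0],[0.056,0,0,0,0],[0.056,0,0,-0.01,0],[0.056,0,0,-0.03,0],[0.056,0,0,-0.04,0],[0.056,0,0,-0.04,0],[0.056,0,0,-0.04,0],[0.056,0,0,-0.04,0],[0.056,0,0,-0.04,0],[0.056,0,0,-0.01,0]]'; python3 w.py w4 nozzle; python3 go.py .42 -.39 .30 2
```

```text
t: 17.52
eef_pos: [0.5279, 0.3166, 0.5045]
tool_rot: [-0.001, 0.991, 0.13, 0.004]
contact_force: [0.6, -0.8, 0.6]
gripper_width: 0.656
grasp_force: 0.0
nozzle 0.9 [313. 159.] [0.524 0.32  0.   ]
nozzle 0.73 [562. 267.] [ 0.45 -0.29  0.  ]
 trace 0.94 ztop 0.12276396650789764 top mid xy [0.528 0.319] ext [0.038 0.037] z bands:
    0.005 [0.493 0.289] [0.554 0.345]
    0.04 [0.513 0.307] [0.543 0.334]
    0.07 [0.535 0.312] [0.542 0.331]
grasp [0.5269 0.3177 0.3433] az -74.97 w 0.658 F [-0.3 -1.2 -0.9] gf 0.0 t 17.7 q7 -1.4
tool shift [-0.2868  0.6558  0.0423]
turn -77.0
```

```bash
python3 -m pendant '[[0.056,0,0,0,-7],[0.056,0,0,0,-7],[0.056,0,0,0,-7],[0.056,0,0,0,-7],[0.056,0,0,0,-7],[0.056,0,0,0,-7],[0.056,0,0,0,-7],[0.056,0,0,0,-7],[0.056,0,0,0,-7],[0.056,0,0,0,-7],[0.056,0,0,0,-7]]';python3 -m pendant '[[0.056,-0.0391,-0.0073,0,0],[0.056,-0.0391,-0.0073,0,0],[0.056,-0.0391,-0.0073,0,0],[0.056,-0.0391,-0.0073,0,0],[0.056,-0.0391,-0.0073,0,0],[0.056,-0.0391,-0.0073,0,0],[0.056,-0.0391,-0.0073,0,0],[0.056,-0.0391,-0.0073,0,0],[0.056,-0.0391,-0.0073,0,0],[0.056,-0.0391,-0.0073,0,0],[0.056,-0.0391,-0.0073,0,0],[0.056,-0.0391,-0.0073,0,0]]'; python3 -m pendant '[[0.056,-0.0391,-0.0073,0,0],[0.056,-0.0391,-0.0073,0,0],[0.056,-0.0391,-0.0073,0,0],[0.056,-0.0391,-0.0073,0,0],[0.056,-0.0391,-0.0073,0,0],[0.056,-0.0391,-0.0073,0,0],[0.056,0,0,0.03,0],[0.056,0,0,0,0]]'; python3 w.py w5 feed_bottle seed_tin bell; python3 go.py .42 -.39 .1 2
```

```text
t: 18.58
eef_pos: [0.5259, 0.3179, 0.4953]
tool_rot: [-0.0, 0.692, 0.722, -0.002]
contact_force: [0.3, 0.6, 0.9]
gripper_width: 0.657
grasp_force: 0.0
t: 19.58
eef_pos: [0.4543, -0.1555, 0.4963]
tool_rot: [-0.001, 0.694, 0.72, 0.0]
contact_force: [1.2, 0.1, -0.4]
gripper_width: 0.661
grasp_force: 0.0
t: 20.25
eef_pos: [0.4175, -0.3915, 0.4621]
tool_rot: [-0.004, 0.697, 0.717, -0.001]
contact_force: [-0.1, 1.9, -1.2]
gripper_width: 0.657
grasp_force: 0.0
feed_bottle 0.97 [315. 166.] [ 0.415 -0.4    0.   ]
feed_bottle 0.95 [269.  75.] [ 0.348 -0.272  0.   ]
feed_bottle 0.44 [502.  11.] [ 0.701 -0.131 -0.   ]
 trace 0.97 ztop 0.11344322922717341 top mid xy [ 0.414 -0.401] ext [0.025 0.027] z bands:
    0.005 [ 0.396 -0.385] [ 0.435 -0.375]
    0.04 [ 0.39  -0.417] [ 0.438 -0.376]
    0.07 [ 0.394 -0.413] [ 0.434 -0.381]
 trace 0.94 ztop 0.11353725284075852 top mid xy [ 0.349 -0.276] ext [0.027 0.028] z bands:
    0.005 [ 0.349 -0.301] [ 0.374 -0.266]
    0.04 [ 0.326 -0.301] [ 0.374 -0.252]
    0.07 [ 0.332 -0.296] [ 0.369 -0.255]
seed_tin 0.8 [340.  82.] [ 0.446 -0.28   0.   ]
 trace 0.81 ztop 0.07124181294766305 top mid xy [ 0.448 -0.281] ext [0.024 0.023] z bands:
    0.04 [ 0.429 -0.303] [ 0.469 -0.26 ]
    0.07 [ 0.439 -0.291] [ 0.459 -0.271]
bell 0.78 [415.  32.] [ 0.551 -0.197  0.   ]
 trace 0.75 ztop 0.0695824186508951 top mid xy [ 0.557 -0.195] ext [0.021 0.021] z bands:
    0.005 [ 0.533 -0.22 ] [ 0.579 -0.169]
    0.04 [ 0.548 -0.205] [ 0.565 -0.185]
    0.07 [ 0.549 -0.204] [ 0.565 -0.186]
grasp [ 0.4213 -0.3893  0.3132] az 2.17 w 0.655 F [-0.1  0.5 -0.2] gf 0.0 t 20.6 q7 1.07
tool shift [-0.0006 -0.0016  0.2132]
turn 0.2
```

View pics/w5.png

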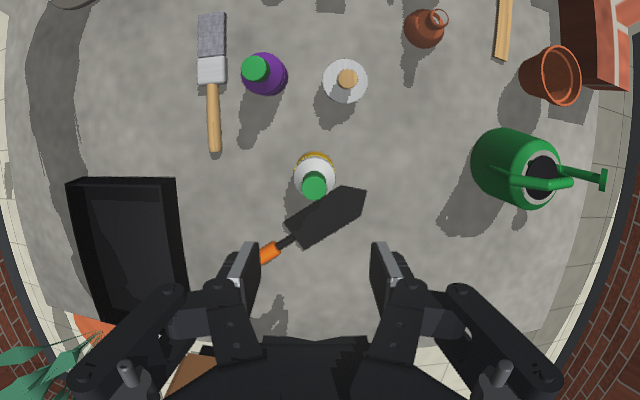

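The white bottle with the green cap is at (315,180), and the purple decoy is at (262,72). I'll grasp the white one.

```bash
python3 -m pendant '[[0.056,-0.0117,-0.0075,0.034,0],[0.056,0,0,0.04,0],[0.056,0,0,0.04,0],[0.056,0,0,0.03,0],[0.056,0,0,0.03,0],[0.056,0,0,0.025,0],[0.056,0,0,0.015,0],[0.056,0,0,0,0],[0,0,0,0,0],[0,0,0,0,0],[0,0,0,0,0],[0,0,0,0,0]]' 45;  python3 go.py .414 -.401 .099; python3 -m pendant '[[0,0,0,0,0],[0,0,0,-0.01,0],[0,0,0,-0.03,0],[0,0,0,-0.04,0],[0,0,0,-0.04,0],[0,0,0,-0.04,0],[0,0,0,-0.04,0],[0,0,0,-0.04,0],[0,0,0,-0.02,0],[0,0,0,0,0]]'; python3 go.py .530 .247 .36
```

```text
t: 21.6
eef_pos: [0.4137, -0.4026, 0.2552]
tool_rot: [0.001, 0.694, 0.72, 0.0]
contact_force: [-0.4, 1.0, 7.8]
gripper_width: 0.313
grasp_force: 44.6
grasp [ 0.4141 -0.4029  0.1002] az 2.05 w 0.313 F [-0.4  1.   7.8] gf 44.6 t 21.6 q7 1.31
tool shift [ 0.0019 -0.0001  0.0012]
t: 22.43
eef_pos: [0.4126, -0.4037, 0.5192]
tool_rot: [0.004, 0.695, 0.719, 0.001]
contact_force: [-0.5, -1.2, -1.5]
gripper_width: 0.315
grasp_force: 44.9
grasp [ 0.4137 -0.4044  0.3642] az 1.99 w 0.315 F [-0.5 -1.2 -1.5] gf 44.9 t 22.4 q7 1.06
tool shift [0.647  0.1388 0.0019]
```

```bash
python3 -m pendant '[[0,0.0378,0.0081,0,0],[0,0.0378,0.0081,0,0],[0,0.0378,0.0081,0,0],[0,0.0378,0.0081,0,0],[0,0.0378,0.0081,0,0],[0,0.0378,0.0081,0,0],[0,0.0378,0.0081,0,0],[0,0.0378,0.0081,0,0],[0,0.0378,0.0081,0,0],[0,0.0378,0.0081,0,0],[0,0.0378,0.0081,0,0],[0,0.0378,0.0081,0,0]]'; python3 -m pendant '[[0,0.0378,0.0081,0,0],[0,0.0378,0.0081,0,0],[0,0.0378,0.0081,0,0],[0,0.0378,0.0081,0,0],[0,0.0378,0.0081,0,0],[0,0,0,0,0],[0,0,0,0,0]]'; python3 go.py .530 .243 .112 2;
```

```text
t: 23.43
eef_pos: [0.4935, 0.0559, 0.5129]
tool_rot: [-0.001, 0.694, 0.72, 0.0]
contact_force: [1.0, 0.8, -1.0]
gripper_width: 0.315
grasp_force: 44.8
t: 24.02
eef_pos: [0.5273, 0.2476, 0.512]
tool_rot: [0.0, 0.693, 0.721, -0.002]
contact_force: [-0.6, -1.4, -1.5]
gripper_width: 0.312
grasp_force: 45.0
grasp [0.527  0.2472 0.357 ] az 2.29 w 0.312 F [-0.6 -1.4 -1.5] gf 45.0 t 24.0 q7 -0.16
tool shift [-0.0037  0.0032  0.245 ]
turn 0.3
```

```bash
python3 -m pendant '[[0,-0.003,0.002,0.035,0],[0,0,0,0.035,0],[0,0,0,0.035,0],[0,0,0,0.035,0],[0,0,0,0.03,0],[0,0,0,0.03,0],[0,0,0,0.02,0],[0,0,0,0.015,0],[0,0,0,0.008,0],[0,0,0,0.001,0],[0,0,0,0.001,0],[0,0,0,0,0]]'; python3 go.py .530 .243 .110 2;
```

```text
t: 25.02
eef_pos: [0.5305, 0.2413, 0.2695]
tool_rot: [0.0, 0.695, 0.719, 0.001]
contact_force: [-0.4, -0.4, -1.3]
gripper_width: 0.313
grasp_force: 44.9
grasp [0.5307 0.2414 0.1145] az 2.0 w 0.313 F [-0.4 -0.4 -1.3] gf 44.9 t 25.0 q7 0.07
tool shift [ 0.0016 -0.0007  0.0045]
turn -0.0
```

```bash
python3 -m pendant '[[0,0,0,0.002,0],[0,0,0,0.001,0],[0,0,0,0.001,0],[0,0,0,0,0]]'; python3 go.py
```

```text
t: 25.35
eef_pos: [0.5304, 0.2419, 0.2653]
tool_rot: [-0.0, 0.694, 0.72, 0.001]
contact_force: [-1.0, 0.1, 4.2]
gripper_width: 0.319
grasp_force: 45.6
grasp [0.5305 0.242  0.1103] az 2.04 w 0.319 F [-1.   0.1  4.2] gf 45.6 t 25.4 q7 0.07
```

```bash
python3 -m pendant '[[0.055,0,0,0,0],[0.055,0,0,0,0],[0.055,0,0,0,0],[0.055,0,0,-0.01,0],[0.055,0,0,-0.03,0],[0.055,0,0,-0.04,0],[0.055,0,0,-0.04,0],[0.055,0,0,-0.04,0],[0.055,0,0,-0.04,0],[0.055,0,0,-0.03,0]]'; python3 -m pendant '[[0.055,-0.0371,-0.0072,0,0],[0.055,-0.0371,-0.0072,0,0],[0.055,-0.0371,-0.0072,0,0],[0.055,-0.0371,-0.0072,0,0],[0.055,-0.0371,-0.0072,0,0],[0.055,-0.0371,-0.0072,0,0],[0.055,-0.0371,-0.0072,0,0],[0.055,-0.0371,-0.0072,0,0],[0.055,-0.0371,-0.0072,0,0],[0.055,-0.0371,-0.0072,0,0],[0.055,-0.0371,-0.0072,0,0],[0.055,-0.0371,-0.0072,0,0]]'; python3 -m pendant '[[0.055,-0.0371,-0.0072,0.02,0],[0.055,-0.0371,-0.0072,0.03,0],[0.055,0,0,0.04,0],[0.055,0,0,0.02,0],[0.055,0,0,0,0]]'; python3 w.py w6 seed_tin bell; python3 go.py .448 -.281 .062 2;
```

```text
t: 26.18
eef_pos: [0.5304, 0.2407, 0.4986]
tool_rot: [0.0, 0.695, 0.719, 0.001]
contact_force: [0.3, 0.8, 0.6]
gripper_width: 0.643
grasp_force: 0.0
t: 27.18
eef_pos: [0.4585, -0.2083, 0.4951]
tool_rot: [-0.0, 0.694, 0.719, 0.001]
contact_force: [2.0, 0.4, 0.0]
gripper_width: 0.639
grasp_force: 0.0
t: 27.6
eef_pos: [0.447, -0.2737, 0.3863]
tool_rot: [-0.003, 0.695, 0.719, -0.002]
contact_force: [0.4, 0.7, 0.6]
gripper_width: 0.645
grasp_force: 0.0
seed_tin 0.59 [320. 178.] [ 0.452 -0.282  0.   ]
 trace 0.88 ztop 0.07118014907137718 top mid xy [ 0.449 -0.28 ] ext [0.022 0.023] z bands:
    0.005 [ 0.427 -0.265] [ 0.469 -0.253]
    0.04 [ 0.429 -0.294] [ 0.47  -0.261]
    0.07 [ 0.439 -0.29 ] [ 0.459 -0.27 ]
bell 0.92 [415. 108.] [ 0.56  -0.192  0.   ]
 trace 0.77 ztop 0.07025557387178825 top mid xy [ 0.56  -0.192] ext [0.026 0.026] z bands:
    0.005 [ 0.533 -0.218] [ 0.578 -0.166]
    0.04 [ 0.548 -0.204] [ 0.572 -0.18 ]
    0.07 [ 0.55  -0.202] [ 0.571 -0.181]
grasp [ 0.4502 -0.2741  0.2366] az 2.09 w 0.64 F [-0.3 -1.   0.3] gf 0.0 t 27.9 q7 0.9
tool shift [-0.0066 -0.003   0.1746]
turn 0.1
```

```bash
python3 -m pendant '[[0.055,-0.006,-0.0015,0.03,0],[0.055,0,0,0.035,0],[0.055,0,0,0.035,0],[0.055,0,0,0.03,0],[0.055,0,0,0.025,0],[0.055,0,0,0.015,0],[0.055,0,0,0.005,0],[0.055,0,0,0,0],[0,0,0,0,0],[0,0,0,0,0],[0,0,0,0,0],[0,0,0,0,0]]' 45;  python3 go.py .449 -.280 .061; python3 -m pendant '[[0,0,0,0,0],[0,0,0,-0.01,0],[0,0,0,-0.03,0],[0,0,0,-0.04,0],[0,0,0,-0.04,0],[0,0,0,-0.04,0],[0,0,0,-0.04,0],[0,0,0,-0.04,0],[0,0,0,-0.02,0],[0,0,0,0,0]]'; python3 go.py .536 .133 .32
```

```text
t: 28.85
eef_pos: [0.4484, -0.2802, 0.2163]
tool_rot: [0.001, 0.694, 0.72, 0.001]
contact_force: [-0.6, 1.1, 6.9]
gripper_width: 0.261
grasp_force: 43.7
grasp [ 0.4489 -0.2803  0.0613] az 2.05 w 0.261 F [-0.6  1.1  6.9] gf 43.7 t 28.9 q7 1.14
tool shift [0.0003 0.0001 0.0003]
t: 29.68
eef_pos: [0.4476, -0.2816, 0.4798]
tool_rot: [0.004, 0.695, 0.719, 0.002]
contact_force: [0.4, 0.1, -2.1]
gripper_width: 0.261
grasp_force: 44.6
grasp [ 0.4488 -0.2819  0.3248] az 1.98 w 0.261 F [ 0.4  0.1 -2.1] gf 44.6 t 29.7 q7 0.81
tool shift [0.4117 0.1014 0.0047]
```

```bash
python3 -m pendant '[[0,0.0374,0.0092,0,0],[0,0.0374,0.0092,0,0],[0,0.0374,0.0092,0,0],[0,0.0374,0.0092,0,0],[0,0.0374,0.0092,0,0],[0,0.0374,0.0092,0,0],[0,0.0374,0.0092,0,0],[0,0.0374,0.0092,0,0],[0,0.0374,0.0092,0,0],[0,0.0374,0.0092,0,0],[0,0.0374,0.0092,0,0],[0,0,0,0,0]]'; python3 -m pendant '[[0,0,0,0.03,0],[0,0,0,0.035,0],[0,0,0,0.035,0],[0,0,0,0.03,0],[0,0,0,0.03,0],[0,0,0,0.02,0],[0,0,0,0.01,0],[0,0,0,0.004,0],[0,0,0,0,0]]'; python3 go.py .536 .133 .118
```

```text
t: 30.68
eef_pos: [0.5343, 0.1445, 0.4732]
tool_rot: [-0.001, 0.69, 0.724, -0.0]
contact_force: [0.9, 1.0, -1.6]
gripper_width: 0.264
grasp_force: 44.5
t: 31.43
eef_pos: [0.534, 0.1345, 0.2805]
tool_rot: [-0.0, 0.695, 0.719, -0.0]
contact_force: [0.5, 0.2, -1.3]
gripper_width: 0.264
grasp_force: 44.5
grasp [0.5339 0.1344 0.1255] az 2.01 w 0.264 F [ 0.5  0.2 -1.3] gf 44.5 t 31.4 q7 0.27
tool shift [-0.0015  0.0021  0.0075]
```

```bash
python3 -m pendant '[[0,0,0,0.003,0],[0,0,0,0.002,0],[0,0,0,0.001,0],[0,0,0,0.001,0],[0,0,0,0,0]]'; python3 go.py
```

```text
t: 31.85
eef_pos: [0.5343, 0.1349, 0.2739]
tool_rot: [0.0, 0.694, 0.72, 0.0]
contact_force: [-0.9, 1.0, -1.1]
gripper_width: 0.262
grasp_force: 44.5
grasp [0.5343 0.135  0.1189] az 2.04 w 0.262 F [-0.9  1.  -1.1] gf 44.5 t 31.9 q7 0.28
```

```bash
python3 -m pendant '[[0,0,0,0.001,0],[0,0,0,0.001,0],[0,0,0,0,0],[0,0,0,0,0]]'; python3 go.py
```

```text
t: 32.18
eef_pos: [0.5343, 0.1348, 0.2724]
tool_rot: [-0.0, 0.694, 0.72, 0.0]
contact_force: [-3.4, 1.2, 7.2]
gripper_width: 0.266
grasp_force: 45.4
grasp [0.5344 0.135  0.1174] az 2.03 w 0.266 F [-3.4  1.2  7.2] gf 45.4 t 32.2 q7 0.28
```

```bash
python3 -m pendant '[[0.055,0,0,-0.001,0],[0.055,0,0,0,0],[0.055,0,0,0,0],[0.055,0,0,-0.01,0],[0.055,0,0,-0.03,0],[0.055,0,0,-0.04,0],[0.055,0,0,-0.04,0],[0.055,0,0,-0.04,0],[0.055,0,0,-0.04,0],[0.055,0,0,-0.01,0]]'; python3 -m pendant '[[0.055,-0.0364,0.0016,0,0],[0.055,-0.0364,0.0016,0,0],[0.055,-0.0364,0.0016,0,0],[0.055,-0.0364,0.0016,0,0],[0.055,-0.0364,0.0016,0,0],[0.055,-0.0364,0.0016,0,0],[0.055,-0.0364,0.0016,0,0],[0.055,-0.0364,0.0016,0,0],[0.055,-0.0364,0.0016,0.03,0],[0.055,0,0,0.04,0],[0.055,0,0,0.03,0],[0.055,0,0,0,0]]'; python3 w.py w7 bell seed_tin; python3 go.py .560 -.192 .061 2;
```

```text
t: 33.02
eef_pos: [0.5357, 0.1334, 0.489]
tool_rot: [0.002, 0.695, 0.719, 0.004]
contact_force: [1.1, -0.6, 0.3]
gripper_width: 0.642
grasp_force: 0.0
t: 34.02
eef_pos: [0.5578, -0.1873, 0.381]
tool_rot: [-0.004, 0.695, 0.719, -0.002]
contact_force: [0.2, 0.7, 0.1]
gripper_width: 0.644
grasp_force: 0.0
bell 0.55 [316. 179.] [ 0.557 -0.196  0.   ]
bell 0.51 [115. 228.] [ 0.268 -0.275  0.   ]
 trace 0.68 ztop 0.07014117578466379 top mid xy [ 0.561 -0.191] ext [0.025 0.025] z bands:
    0.005 [ 0.534 -0.213] [ 0.587 -0.164]
    0.04 [ 0.549 -0.203] [ 0.573 -0.179]
    0.07 [ 0.55  -0.202] [ 0.572 -0.181]
seed_tin 0.46 [468. 211.] [ 0.757 -0.23   0.   ]
grasp [ 0.5612 -0.1881  0.2335] az 2.08 w 0.642 F [ 0.5 -0.6  0.2] gf 0.0 t 34.3 q7 0.73
tool shift [-0.0037 -0.0019  0.1725]
turn 0.1
```

```bash
python3 -m pendant '[[0.055,-0.003,-0.001,0.03,0],[0.055,0,0,0.035,0],[0.055,0,0,0.035,0],[0.055,0,0,0.03,0],[0.055,0,0,0.025,0],[0.055,0,0,0.014,0],[0.055,0,0,0.003,0],[0.055,0,0,0,0],[0,0,0,0,0],[0,0,0,0,0],[0,0,0,0,0],[0,0,0,0,0]]' 45;  python3 go.py .560 -.192 .061; python3 -m pendant '[[0,0,0,0,0],[0,0,0,-0.01,0],[0,0,0,-0.03,0],[0,0,0,-0.04,0],[0,0,0,-0.04,0],[0,0,0,-0.04,0],[0,0,0,-0.04,0],[0,0,0,-0.04,0],[0,0,0,-0.02,0],[0,0,0,0,0]]'; python3 go.py .539 .053 .32
```

```text
t: 35.27
eef_pos: [0.56, -0.1912, 0.216]
tool_rot: [0.001, 0.694, 0.72, 0.001]
contact_force: [0.7, 0.3, 7.4]
gripper_width: 0.288
grasp_force: 44.0
grasp [ 0.5605 -0.1913  0.061 ] az 2.04 w 0.288 F [0.7 0.3 7.4] gf 44.0 t 35.3 q7 0.9
tool shift [-0.0007 -0.0005 -0.    ]
t: 36.1
eef_pos: [0.5591, -0.1924, 0.4797]
tool_rot: [0.003, 0.695, 0.719, 0.002]
contact_force: [0.0, 0.4, -1.9]
gripper_width: 0.29
grasp_force: 44.6
grasp [ 0.5603 -0.1926  0.3247] az 1.98 w 0.29 F [ 0.   0.4 -1.9] gf 44.6 t 36.1 q7 0.66
tool shift [ 0.2462 -0.0129  0.0043]
```

```bash
python3 -m pendant '[[0,0.0352,-0.0019,0,0],[0,0.0352,-0.0019,0,0],[0,0.0352,-0.0019,0,0],[0,0.0352,-0.0019,0,0],[0,0.0352,-0.0019,0,0],[0,0.0352,-0.0019,0,0],[0,0.0352,-0.0019,0,0],[0,0,0,0,0],[0,0,0,0,0]]'; python3 w.py w8 nozzle feed_bottle seed_tin; python3 go.py .539 .055 .119
```

```text
t: 36.85
eef_pos: [0.5362, 0.0579, 0.473]
tool_rot: [-0.001, 0.692, 0.721, -0.001]
contact_force: [-0.5, -1.0, -1.8]
gripper_width: 0.282
grasp_force: 44.7
feed_bottle 0.76 [317.  29.] [0.531 0.245 0.   ]
feed_bottle 0.47 [208. 329.] [ 0.341 -0.278 -0.   ]
 trace 0.87 ztop 0.12344728278131864 top mid xy [0.53  0.238] ext [0.027 0.019] z bands:
    0.005 [0.506 0.217] [0.554 0.271]
    0.04 [0.506 0.217] [0.554 0.237]
    0.07 [0.507 0.218] [0.554 0.257]
 trace 0.45 ztop 0.11262259268284185 top mid xy [ 0.357 -0.279] ext [0.003 0.007] z bands:
    0.005 [ 0.33  -0.256] [ 0.341 -0.249]
seed_tin 0.71 [316. 106.] [0.534 0.133 0.   ]
 trace 0.7 ztop 0.12741443126487545 top mid xy [0.535 0.134] ext [0.022 0.024] z bands:
grasp [0.5369 0.0536 0.3192] az 1.9 w 0.281 F [-0.2  1.  -1.3] gf 44.7 t 37.2 q7 0.19
tool shift [0.0013 0.0022 0.2002]
```

View pics/w8.png

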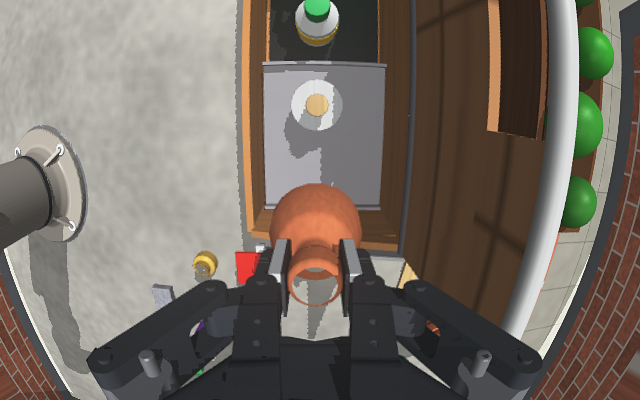

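The bottle stands at (317,25) and the tin at (317,104), and the bell hangs upright over its place. I'll lower it.

```bash
python3 -m pendant '[[0,0.001,0.001,0.03,0],[0,0,0,0.035,0],[0,0,0,0.035,0],[0,0,0,0.03,0],[0,0,0,0.03,0],[0,0,0,0.02,0],[0,0,0,0.01,0],[0,0,0,0.006,0],[0,0,0,0.001,0],[0,0,0,0.001,0],[0,0,0,0,0]]'; python3 go.py .538 .055 .117
```

```text
t: 38.12
eef_pos: [0.5385, 0.0558, 0.2772]
tool_rot: [0.001, 0.694, 0.72, 0.001]
contact_force: [0.4, 0.7, -2.2]
gripper_width: 0.284
grasp_force: 44.7
grasp [0.5388 0.0559 0.1222] az 2.03 w 0.284 F [ 0.4  0.7 -2.2] gf 44.7 t 38.1 q7 0.42
tool shift [-0.0009 -0.0009  0.0052]
```

```bash
python3 -m pendant '[[0,0,0,0.002,0],[0,0,0,0.001,0],[0,0,0,0.001,0],[0,0,0,0.0005,0],[0,0,0,0.0005,0],[0,0,0,0,0]]'; python3 go.py
```

```text
t: 38.62
eef_pos: [0.5383, 0.0561, 0.2719]
tool_rot: [-0.0, 0.694, 0.72, 0.001]
contact_force: [-1.0, 2.0, 5.9]
gripper_width: 0.284
grasp_force: 45.4
grasp [0.5385 0.0563 0.1169] az 2.04 w 0.284 F [-1.   2.   5.9] gf 45.4 t 38.6 q7 0.42
```

```bash
python3 -m pendant '[[0.055,0,0,-0.001,0],[0.055,0,0,0,0],[0.055,0,0,0,0],[0.055,0,0,-0.01,0],[0.055,0,0,-0.03,0],[0.055,0,0,-0.04,0],[0.055,0,0,-0.04,0],[0.055,0,0,-0.04,0],[0.055,0,0,-0.04,0],[0.055,0,0,0,0],[0.055,0,0,0,0]]'; python3 w.py w9 bell seed_tin feed_bottle nozzle; python3 -m pendant '[[0.0,-0.03,-0.021,0,0],[0.0,-0.03,-0.021,0,0],[0.0,-0.03,-0.021,0,0],[0,-0.031,-0.02,0,0],[0,0,0,0.03,0],[0,0,0,0,0]]' 20; python3 w.py w10 stay_tab seed_tin nozzle; python3 d.py; python3 go.py .459 -.062 .13 2
```

```text
t: 39.53
eef_pos: [0.5384, 0.0554, 0.4747]
tool_rot: [0.001, 0.694, 0.72, 0.002]
contact_force: [-0.5, 0.3, 0.1]
gripper_width: 0.645
grasp_force: 0.0
bell 0.89 [307. 165.] [0.53  0.046 0.   ]
 trace 0.64 ztop 0.12623972402489436 top mid xy [0.539 0.057] ext [0.025 0.024] z bands:
    0.04 [0.516 0.043] [0.567 0.084]
    0.07 [0.513 0.031] [0.565 0.083]
 trace 0.5 ztop 0.12325965517900886 top mid xy [0.53  0.238] ext [0.027 0.019] z bands:
    0.005 [0.503 0.217] [0.555 0.286]
    0.04 [0.507 0.217] [0.555 0.236]
    0.07 [0.506 0.218] [0.554 0.257]
seed_tin 0.6 [314. 101.] [0.537 0.139 0.   ]
 trace 0.61 ztop 0.12738054482355543 top mid xy [0.535 0.135] ext [0.023 0.023] z bands:
feed_bottle 0.83 [209. 325.] [ 0.348 -0.267  0.   ]
feed_bottle 0.76 [312.  27.] [0.53  0.247 0.   ]
 trace 0.91 ztop 0.11324489749084979 top mid xy [ 0.35  -0.273] ext [0.159 0.335] z bands:
    0.04 [ 0.347 -0.286] [ 0.373 -0.249]
    0.07 [ 0.336 -0.285] [ 0.368 -0.254]
 trace 0.65 ztop 0.12325548113134961 top mid xy [0.53  0.238] ext [0.027 0.019] z bands:
    0.005 [0.502 0.217] [0.558 0.283]
    0.04 
[... 1647 characters left out ...]
eed_bottle 0.72 [402. 251.] [ 0.345 -0.279  0.   ] [ 0.348 -0.265  0.091]
top bell 0.46 [300. 194.] [0.544 0.062 0.   ] [0.539 0.059 0.058]
top seed_tin 0.7 [280. 195.] [0.543 0.131 0.   ] [0.533 0.119 0.12 ]
top door_rail 0.65 [246. 150.] [0.642 0.187 0.34 ] [0.642 0.187 0.34 ]
top stay_tab 0.52 [291. 190.] [0.549 0.083 0.13 ] [0.555 0.089 0.055]
top raised_top 0.68 [292. 190.] [0.552 0.087 0.056] [0.552 0.087 0.057]
top deep_top 0.94 [236. 197.] [0.539 0.28  0.01 ] [0.539 0.28  0.011]
top deep_top 0.58 [471. 237.] [ 0.388 -0.508  0.01 ] [ 0.388 -0.507  0.013]
grasp [ 0.4592 -0.0679  0.2872] az 2.03 w -0.0 F [-0.5  0.3  0.2] gf 0.0 t 41.7 q7 0.3
tool shift [ 0.0059 -0.      0.1572]
turn 0.0
```

View pics/w10.png

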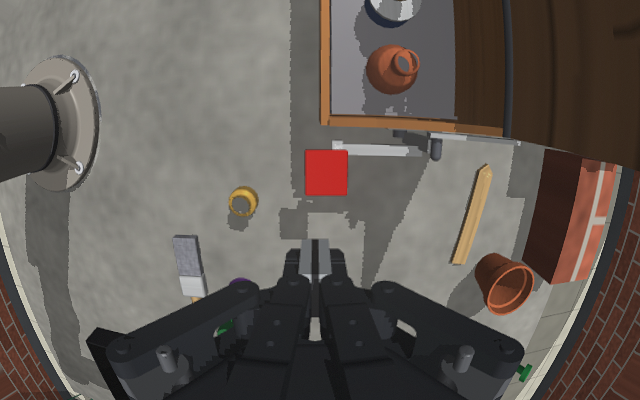

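All four things stand inside: bell at (393,68), tin at (392,5), with the nozzle and bottle confirmed by the top camera. The tab is at (326,174). I'll press it.

```bash
python3 -m pendant '[[0,0.003,0,0.03,0],[0,0,0,0.03,0],[0,0,0,0.03,0],[0,0,0,0.025,0],[0,0,0,0.015,0],[0,0,0,0.007,0],[0,0,0,0.004,0],[0,0,0,0.004,0],[0,0,0,0.004,0],[0,0,0,0.004,0],[0,0,0,0,0],[0,0,0,0,0]]'; python3 go.py; cat > door.py <<'E'
from h import *
for c in("scene","top"):
    I,D=bot.read_camera(c);P=cloud(c,D)
    m=(D>0)&(P[...,1]>.03)&(P[...,1]<.34)&(P[...,0]>.43)&(P[...,0]<.70)&(P[...,2]>.125)&(P[...,2]<.40)
    Q=P[m]; r=np.hypot(Q[:,0]-.6245,Q[:,2]-.172); k=(r>.155)&(r<.185)
    a=np.degrees(np.arctan2(Q[k,2]-.172,.6245-Q[k,0]))+12
    print(c,k.sum(),"door deg",np.round(np.percentile(a,[10,50,90]),1),"=rad",np.round(np.radians(np.median(a)),2))
E
python3 door.py
```

```text
t: 42.73
eef_pos: [0.4589, -0.0651, 0.2896]
tool_rot: [-0.0, 0.695, 0.719, -0.0]
contact_force: [-4.7, -0.4, 5.8]
gripper_width: 0.001
grasp_force: 2.9
grasp [ 0.4588 -0.065   0.1346] az 2.02 w 0.001 F [-4.7 -0.4  5.8] gf 2.9 t 42.7 q7 0.61
scene 773 door deg [101.3 103.5 105.5] =rad 1.81
top 584 door deg [ 99.  101.1 103.4] =rad 1.76
```

```bash
python3 -m pendant '[[0,0,0,0.002,0],[0,0,0,0.001,0],[0,0,0,0,0],[0,0,0,0,0],[0,0,0,0,0],[0,0,0,0,0],[0,0,0,0,0],[0,0,0,0,0]]'; python3 go.py; python3 door.py
```

```text
t: 43.5
eef_pos: [0.4582, -0.0652, 0.2864]
tool_rot: [-0.001, 0.695, 0.719, -0.0]
contact_force: [-7.8, -1.4, 6.6]
gripper_width: -0.007
grasp_force: 3.7
grasp [ 0.4579 -0.0651  0.1314] az 2.01 w -0.007 F [-7.8 -1.4  6.6] gf 3.7 t 43.5 q7 0.61
scene 809 door deg [85.8 87.8 89.6] =rad 1.53
top 584 door deg [82.9 85.2 87.3] =rad 1.49
```

Door is down to about 1.5 rad, so I can lift off and move away to -y.

```bash
python3 -m pendant '[[0,0,0,-0.01,0],[0,-0.005,-0.003,-0.02,0],[0,-0.03,-0.01,-0.025,0],[0,-0.035,0,-0.02,0],[0,-0.035,0,-0.02,0],[0,-0.035,0,-0.02,0],[0,0,0,-0.02,0],[0,0,0,0,0],[0,0,0,0,0],[0,0,0,0,0],[0,0,0,0,0],[0,0,0,0,0]]'; python3 door.py; python3 -m pendant '[[0,0,0,0,0],[0,0,0,0,0],[0,0,0,0,0],[0,0,0,0,0],[0,0,0,0,0],[0,0,0,0,0],[0,0,0,0,0],[0,0,0,0,0],[0,0,0,0,0],[0,0,0,0,0],[0,0,0,0,0],[0,0,0,0,0]]' >/dev/null;  python3 -m pendant '[[0,0,0,0,0],[0,0,0,0,0],[0,0,0,0,0],[0,0,0,0,0],[0,0,0,0,0],[0,0,0,0,0],[0,0,0,0,0],[0,0,0,0,0],[0,0,0,0,0],[0,0,0,0,0],[0,0,0,0,0],[0,0,0,0,0]]'>/dev/null; python3 door.py;  python3 -m pendant '[[0,0,0,0,0],[0,0,0,0,0],[0,0,0,0,0],[0,0,0,0,0],[0,0,0,0,0],[0,0,0,0,0],[0,0,0,0,0],[0,0,0,0,0],[0,0,0,0,0],[0,0,0,0,0],[0,0,0,0,0],[0,0,0,0,0]]'>/dev/null; python3 -m pendant '[[0,0,0,0,0],[0,0,0,0,0],[0,0,0,0,0],[0,0,0,0,0],[0,0,0,0,0],[0,0,0,0,0],[0,0,0,0,0],[0,0,0,0,0],[0,0,0,0,0],[0,0,0,0,0],[0,0,0,0,0],[0,0,0,0,0]]'; python3 door.py;python3 d.py|grep -E "door|stay"; python3 b.py >/dev/null
```

```text
t: 44.6
eef_pos: [0.4513, -0.2041, 0.4205]
tool_rot: [-0.001, 0.694, 0.72, -0.0]
contact_force: [0.5, -0.4, -0.6]
gripper_width: 0.001
grasp_force: 0.0
scene 759 door deg [45.8 47.5 48.9] =rad 0.83
top 682 door deg [42.9 44.7 46.3] =rad 0.78
scene 519 door deg [-0.7  0.7  1.8] =rad 0.01
top 590 door deg [-1.   0.7  2.2] =rad 0.01
t: 48.8
eef_pos: [0.4511, -0.2053, 0.4212]
tool_rot: [0.0, 0.694, 0.72, 0.0]
contact_force: [-0.4, 0.2, 0.4]
gripper_width: 0.002
grasp_force: 0.0
scene 522 door deg [-0.6  0.7  1.7] =rad 0.01
top 589 door deg [-0.9  0.6  2.1] =rad 0.01
scene door_rail 0.83 [378. 162.] [0.583 0.118 0.34 ] [0.461 0.19  0.138]
scene stay_tab 0.91 [300. 182.] [ 0.463 -0.049  0.13 ] [ 0.464 -0.049  0.132]
top door_rail 0.78 [262. 218.] [0.453 0.147 0.34 ] [0.459 0.176 0.138]
top stay_tab 0.77 [337. 218.] [ 0.457 -0.059  0.13 ] [ 0.457 -0.059  0.129]
```

View pics/scene1.png

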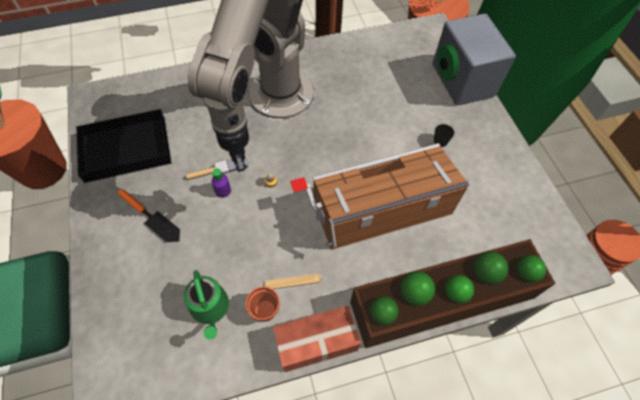

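The locker is shut (door 0.01 rad, rail z 0.138), the tab is back at its rest height, the bystanders have not moved and the arm is clear. Handing in.

```bash
python3 -c "
from station import bot
print(bot.hand_in())"
```

```text
the job is handed in; nothing more can be done
None
```

The nozzle and bottle stand on the deep mat and the bell and tin on the raised shelf. The door is shut over them, and the job is handed in at about 49 s; the hand-in call gave no verdict.

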